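# Set up a test exposure in the screen-print studio

### The job

Pick the glass step wedge off its wooden rest by its edges, without touching its grey printed face, and lay it gently, face up, on the raised lit window of the white lamp unit, centred and lengthwise so that it covers the window. Then swing the black lever of the blue power control round until it points at the red set-pointer, and leave it there. Do not shift the red pointer or disturb the ink tubs, bottle and tools around.

Things in the scene. Friction and masses are not known exactly. Their poses are not given: they have to be found in the camera images.
- wedge: Step wedge: a clear greenish glass plate 140 (its x) x 56 (its y) x 6 mm (z), about 0.12 kg, with a strip of grey steps on top. Origin at the centre of its underside, z up out of the printed face. It starts flat on the rest; its long edges overhang the rest's rib by 13 mm on each side. Grip it across the 56 mm, by the two long edges.
- wedge_face: The grey printed face on top of the wedge, 122 x 42 mm, ends 7 mm from the long edges; must not be touched by the fingers. Same origin and axes as the wedge.
- rest: Wooden rest, fixed: a base 150 (x) x 85 (y) x 8 mm with a rib 110 (x) x 30 (y) mm whose top is 45 mm above the table. Origin at the centre of its underside.
- lamp: White lamp unit, fixed: box 200 (x) x 130 (y) mm, 72 mm high, with a lit violet window raised in the middle of its top. Origin at the centre of its underside.
- window (a point): Centre of the lit window's top face, 93 mm above the table. The window block is 112 (x, long way) x 40 (y) mm and stands 21 mm above the top of the lamp unit, so that fingers have room beside it; the wedge rests on it and overhangs it all round. Either end of the wedge may point either way.
- control: Blue power control, fixed: box 170 (x) x 190 (y) x 55 mm with a white round dial, top at 70 mm, of 92 mm radius centred on the pivot. Origin at table height 20 mm (in x) in front of the pivot.
- pivot (a point): The common vertical axis of lever and red pointer, on the dial face 70 mm above the table. Same axes as the control.
- lever (a joint): Angle of the black lever, rad, 0 to 2.2, growing counterclockwise seen from above. At 0 the lever points, from the pivot, along the direction pi - 1.1 rad (counterclockwise from the control's x axis); at 1.1 it points along the control's -x. A light friction hinge; it stays where it is left. Its arm is 18 mm wide, its top 94 mm above the table, its nose 98 mm from the pivot.
- lever_grip (a point): On the upright round post near the end of the lever: black with a yellow band, 22 mm in diameter, 82 mm from the pivot. This point lies on the post's axis, 120 mm above the table; the post's top is at 138 mm, the lever arm's top at 94 mm. x points outwards along the lever, z up.
- pointer (a joint): Angle of the red set-pointer, same zero and sense as the lever: the lever points at it when the two values are equal. Stiff; not to be moved.
- pointer_tip (a point): Centre of the red disc (20 mm across) at the end of the red set-pointer, which lies flat on the dial below the lever; 100 mm from the pivot, 77 mm above the table. x points outwards along the pointer.
- tub_yellow: Bystander: yellow ink tub with blue lid, 84 mm across, 125 mm tall. Loose, leave alone.
- tub_orange: Bystander: orange ink tub with blue lid, 84 mm across, 125 mm tall. Loose, leave alone.
- bottle: Bystander: white bottle, 64 mm across, 150 mm tall. Loose, leave alone.
- spatula: Bystander: ink spatula, 180 mm, lying flat. Loose, leave alone.
- brush: Bystander: brush, 170 mm, lying flat. Loose, leave alone.
- tape: Bystander: roll of tape lying flat, 90 mm across, 24 mm high. Loose, leave alone.
- squeegee: Bystander: small squeegee, 170 mm long, wooden grip 28 mm high with green blade, lying flat. Loose, leave alone.
There are look-alikes about, which are no part of the job. There is more than one size of the wedge; the one meant has the size given above.

How it is judged:
On the way, in this order (a step that is already met when the one before it is completed fails the run):
1. the wedge lies on the lit window, let go (x of wedge in the frame of window between -0.014 and 0.014 m and y of wedge in the frame of window between -0.011 and 0.011 m and z of wedge in the frame of window between -0.004 and 0.004 m and angle between the x axis of wedge and the x axis of window, either way round below 0.14 rad and angle between wedge's own z axis and vertical below 0.06 rad and contact force between the fingers and wedge below 0.1 N and linear speed of wedge below 0.02 m/s), for 0.2 s.
2. the lever points at the red pointer (angle between the x axis of lever_grip and the x axis of pointer_tip, either way round below 0.1 rad and velocity of joint lever between -0.03 and 0.03 rad/s), for 0.2 s.
At the end, for the whole second after the job is handed in: The wedge lies flat, face up and still on the window, its centre within 14 mm along and 11 mm across the window's centre, lengthwise within 8 degrees (0.14 rad), let go; and the lever is at rest within 0.10 rad of the red set-pointer (all of step 1 and all of step 2); the robot touches nothing.
It fails at once if the fingers touch the wedge's printed face (contact force between the fingers and wedge_face above 0.5 N).
It fails at once if the wedge is dropped (falls freely more than about 2 cm) (linear speed of wedge above 0.6 m/s and contact force between the fingers and wedge below 0.05 N).
It fails at once if the wedge is pressed or knocked hard on the lamp unit (over 40 N) (contact force between wedge and lamp above 40 N).
It fails at once if the red set-pointer is shifted more than 6 mm (distance of pointer_tip from where it was at the start of the episode above 0.006 m).
It fails at once if a bystander is moved more than 30 mm (distance of any of tub_yellow, tub_orange, bottle, spatula, brush, tape, squeegee from where it was at the start of the episode above 0.03 m).
It also fails if it takes over 61 s, if anything falls off the work surface, if the arm or the gripper's body presses on something with over 40 N, if the wrist force passes 120 N, or if a joint passes its speed limit or range.

### The arm

A 6-joint arm with a two-finger parallel gripper is mounted at the origin on the work surface. World frame = base frame: x ahead of the robot, y to its left, z up, the work surface at z = 0. Lengths are in m, angles in rad, forces in N, time in s.
With the tool pointing down it reaches from about 0.375 to 0.9 m from the base axis. Payload 3.1 kg.
Tool frame: the origin (TCP) lies on the front face of the gripper's body, between the roots of the fingers; the fingertips stand 73 mm ahead of it and the grasp point (between the pads) lies 54 mm ahead of it (manip.tips_ahead is the distance from the TCP to the fingertips, in m); z points along the fingers, y is the line along which they close (so a half turn about z gives the same grasp; the last joint's range is limited). The gripper opens to 85 mm and grips with 20 to 120 N. Pads are 22 mm wide; open, the fingers measure 114 mm over their backs; the gripper's body (76 mm by 85 mm) begins 54 mm behind the grasp point. The pads swing forward as they close: fully open they stand 13 mm farther back than shut.
Start: joints at [1.062, 0.527, 1.433, -0, 1.181, -0.178], TCP at [0.202, 0.591, 0.304] pointing down, gripper open.
Joint ranges: [-3.08, 3.08], [-0.75, 2.2], [0.22, 2.44], [-1.43, 4.57], [0, 2.65], [-2.85, 2.85]. Speed limits (rad/s): [2.79, 2.79, 3.14, 3.14, 3.14, 3.14].

### API

Orientations are given as a unit quaternion [x, y, z, w].
In Python, from station import sense, eyes, workorder, manip gives the robot as it stands.
- The arm moves only by the shell command python3 -m inch 'ROWS' [OPENING] [FORCE]. ROWS is JSON, a list of rows, each an object of numbers: "dx", "dy", "dz": the shift along the tool's x, y, z in cm; "wx", "wy", "wz": the turn, a rotation vector about the tool's x, y, z in degrees. In form: [{"dx": .., "dy": .., "dz": .., "wx": .., "wy": .., "wz": ..}, ...]. A call has 1 to 10 rows; each row shifts and turns the commanded pose from where the row before left it, along the tool's axes as they then stand; what a row does not reach is not made up. A row lasts 1/8 s, in which the tool goes at most 62.5 mm and 10.7 degrees, less where a joint would pass 70% of its speed; a pose out of reach is approached as far as the arm can. A call with a gripper value outside its range is refused whole. OPENING is the opening, from 0 (shut) to 1 (fully open), set as the call begins (- or left out, the last holds). The fingers move at their own pace and stop on an object; FORCE is the grip in N (left out, the last holds). Time passes only in rows, so rows that do not move let the fingers close. It gives the time, the measured TCP pose, the force, the opening and the grip force at its end, in the units of the state.
- sense(): the state, without advancing time (a new reading comes with each control period).
- eyes.snapshot(name): name is "scene" or "side" or "wrist"; returns the picture (384x512x3 uint8, red, green, blue); there is no depth.
- eyes.camera_params(name): a dict with "fx", "fy", "cx", "cy" (pixels), "rvec" (rotation vector, rad) and "tvec" (3), from world to camera coordinates, as OpenCV has them. Camera axes: x right, y down, z forward; pixel columns grow to the right and rows downward; lengths in m; the calibration is good to about 2 mm. A picture is of the moment at which its call begins: read the wrist's pose just before it. camera_params takes no time and is no camera call; for the wrist camera it gives the pose at the moment of the call.
- workorder.sign_off(): hands the job in; it is judged then, once.
The state is a dict: "t": time; "q": joint angles; "qd": joint speeds; "tau": joint torques, N m; "tcp_pos": TCP position; "tool_rot": TCP orientation; "force": force on the tool from outside, world axes, zero at the start; "ft_torque": the same for the moment, N m; "finger_gap": opening from 0.0 (shut) to 1.0 (fully open); "gripper_force": force on a finger pad.
Only numpy, scipy, OpenCV 4.12 (cv2) and the standard library are available. Lean on these libraries where they do the work, as an engineer would, in place of code of your own. Each camera call takes 0.05 s, during which the arm holds its last target. There are 200 camera calls.

## Working session

There is one attempt and no reset: what is moved stays moved. The work goes in short steps, Python scripts to look and compute and a shell command to move; the robot and the scene stay as the last step left them, time stands still between calls to the robot, and variables do not carry over. Pictures are saved under pics/ and viewed, at most 10 in all, crops included, and the job is handed in when it is done.

```bash
mkdir -p pics
cat > h.py <<'E'
import cv2, numpy as np
from station import sense, eyes, workorder, manip
from scipy.spatial.transform import Rotation as R
def snap(n,f):
    p=eyes.camera_params(n); im=eyes.snapshot(n); cv2.imwrite('pics/'+f+'.png',cv2.cvtColor(im,cv2.COLOR_RGB2BGR)); np.save('pics/'+f,np.array(p,dtype=object),allow_pickle=True); return im,p
def load(f): return cv2.imread('pics/'+f+'.png')[:,:,::-1], np.load('pics/'+f+'.npy',allow_pickle=True).item()
def ray(p,uv):
    Rm=cv2.Rodrigues(np.array(p['rvec'],float))[0]; t=np.array(p['tvec'],float).ravel()
    d=np.array([(uv[0]-p['cx'])/p['fx'],(uv[1]-p['cy'])/p['fy'],1.])
    return -Rm.T@t, Rm.T@d
def onz(p,uv,z):
    c,d=ray(p,uv); return c+d*(z-c[2])/d[2]
def proj(p,X):
    K=np.array([[p['fx'],0,p['cx']],[0,p['fy'],p['cy']],[0,0,1.]])
    return cv2.projectPoints(np.array(X,float).reshape(-1,3),np.array(p['rvec'],float),np.array(p['tvec'],float),K,None)[0].reshape(-1,2)
E
python3 - <<'E'
from h import *
ims=[snap(n,n+'0') for n in('scene','side','wrist')]
a=np.hstack([ims[0][0],ims[1][0]]);
cv2.imwrite('pics/w.png',cv2.resize(ims[0][0][:,:,::-1],(800,600)))
cv2.imwrite('pics/s.png',cv2.resize(ims[1][0][:,:,::-1],(800,600)))
for im,p in ims: print(ray(p,(p['cx'],p['cy'])),p['fx'])
s=sense();print(s['t'],s['tcp_pos'],s['tool_rot'],s['force'],s['finger_gap'])
E
```

```text
(array([1.43408582, 0.57217815, 0.9726093 ]), array([-0.68799889, -0.36919765, -0.62478046])) 386.68054783859907
(array([ 0.03582092, -0.63387746,  1.09068709]), array([ 0.35500349,  0.5286107 , -0.7710663 ])) 442.1798839213823
(array([0.13175249, 0.61637075, 0.37263222]), array([ 0.27965517, -0.09795932, -0.95509003])) 287.0512368887515
0.15 [0.20217389 0.59093696 0.30315897] [ 1.64159407e-01  9.86433464e-01 -7.96722199e-04 -2.75323148e-04] [ 0.10401129 -1.5399163  -1.51406986] 1.0008735889143827
```

View pics/w.png

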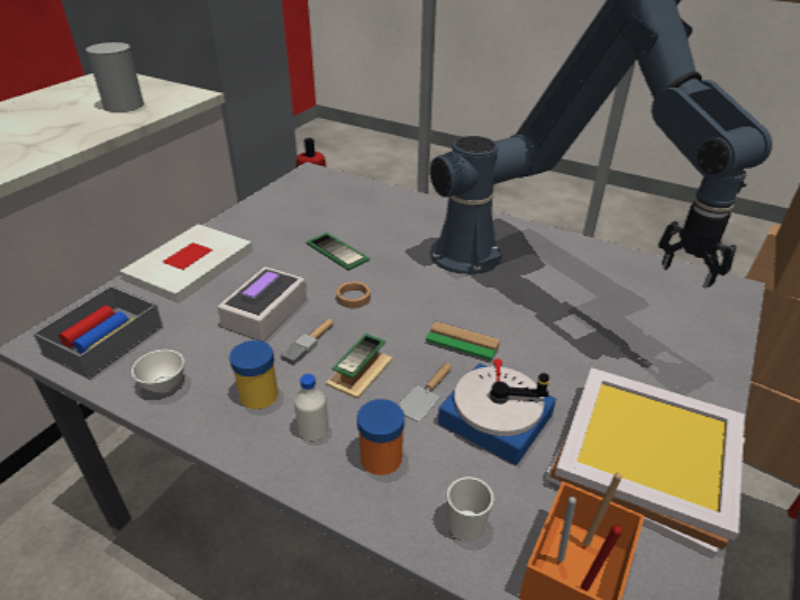

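View pics/s.png

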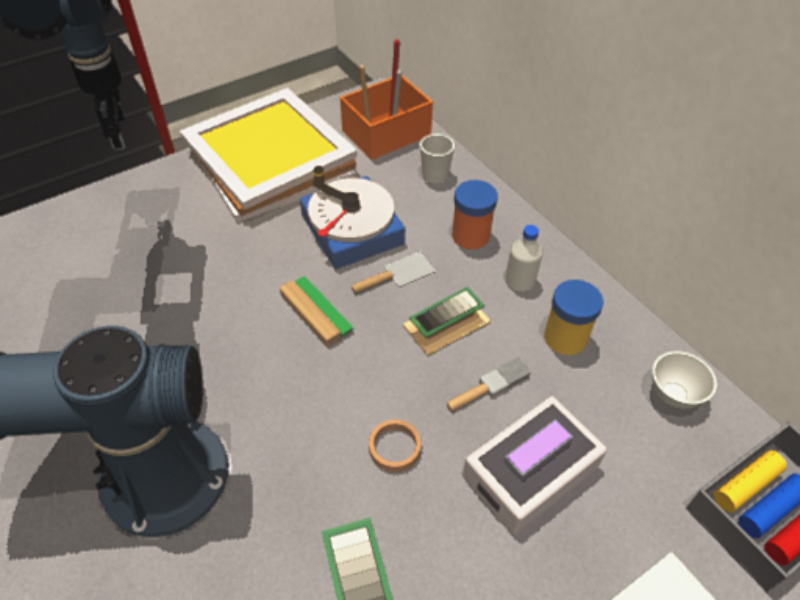

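View pics/wrist0.png

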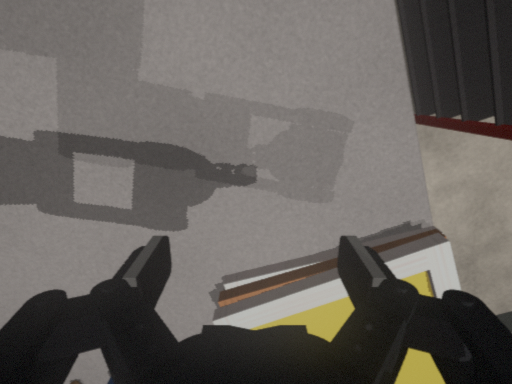

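The scene view shows the wedge on its rest at about (358,355) in 800-scale, the lamp window at (260,285) and the dial at (500,398). In the side view they are at (447,312), (538,447) and (350,210). The wrist view shows only the table and the screen frame. The look-alike plate lies flat on the table near the robot. Next I'll measure with colour masks.

```bash
cat > m.py <<'E'
from h import *
def comp(m,near,minA=15):
    n,l,s,c=cv2.connectedComponentsWithStats(m.astype(np.uint8),connectivity=8)
    k=[i for i in range(1,n) if s[i,4]>=minA]; i=min(k,key=lambda i:np.hypot(*(c[i]-near))); return (l==i),c[i],s[i,4]
def rect(p,m,z):
    c=max(cv2.findContours(m.astype(np.uint8),0,1)[0],key=cv2.contourArea).reshape(-1,2)
    h=cv2.convexHull(c).reshape(-1,2)
    P=np.array([onz(p,u,z)[:2] for u in h],np.float32)*1000
    (cx,cy),(w,hh),a=cv2.minAreaRect(P)
    b=cv2.boxPoints(((cx,cy),(w,hh),a)); e=max([b[1]-b[0],b[2]-b[1]],key=np.linalg.norm)
    return np.round([cx,cy,w,hh],1), 'long axis deg %.1f'%(np.degrees(np.arctan2(e[1],e[0]))%180)
for n,near in (('scene',dict(w=(229,227),v=(167,182),d=(322,255),r=(319,236),y=(347,242))),('side',dict(w=(286,200),v=(344,286),d=(224,134),r=(210,146),y=(204,110)))):
    im,p=load(n+'0'); H=cv2.cvtColor(im,cv2.COLOR_RGB2HSV).astype(int); h,s,v=H[...,0],H[...,1],H[...,2]
    g=(h>40)&(h<90)&(s>90)&(v>30); m,c,a=comp(g,near['w']); print(n,'wedge',c,a,rect(p,m,.051))
    m,c,a=comp((h>120)&(h<160)&(s>50)&(v>120),near['v']); print('window',c,a,rect(p,m,.093))
    m,c,a=comp(((h<6)|(h>174))&(s>150)&(v>110),near['r']); print('red',c,a,[onz(p,u,.077).round(4)[:2].tolist() for u in np.argwhere(m)[:,::-1][[0,-1]]])
    yx=np.argwhere(m)[:,::-1]; P=np.array([onz(p,u,.077)[:2] for u in yx]); vx,vy,x0,y0=cv2.fitLine(P.astype(np.float32),2,0,.001,.001).ravel(); t=(P-[x0,y0])@[vx,vy]; print(' red line',np.degrees(np.arctan2(vy,vx)),[x0+vx*t.min(),y0+vy*t.min()],[x0+vx*t.max(),y0+vy*t.max()])
    m,c,a=comp((s<70)&(v>130),near['d'],200)
    cc=max(cv2.findContours(m.astype(np.uint8),0,1)[0],key=cv2.contourArea); P=np.array([onz(p,u,.07)[:2] for u in cv2.convexHull(cc).reshape(-1,2)],np.float32); print('dial',cv2.minEnclosingCircle(P),cv2.fitEllipse(P),a)
    try:
        m,c,a=comp((h>18)&(h<35)&(s>100)&(v>90),near['y'],3); print('yellow',c,a,onz(p,c,.12))
    except Exception as e: print(e)
    m,c,a=comp((h>95)&(h<125)&(s>120)&(v>50),near['d'],100); print('blue',rect(p,m,.055))
E
python3 m.py
```

```text
scene wedge [229.73684211 229.20300752] 133 (array([583.9,  -3.3, 140.8,  56.4]), 'long axis deg 0.0')
window [166.33950617 181.51851852] 162 (array([ 520.2, -334.4,  109.3,   38.8]), 'long axis deg 3.5')
red [318.2        233.82857143] 35 [[0.474, 0.2778], [0.515, 0.3055]]
 red line 24.074446 [np.float64(0.4699658828849254), np.float64(0.28352916022070007)] [np.float64(0.516020056463973), np.float64(0.3041055431700477)]
dial ((0.10731211304664612, 0.30990317463874817), 0.09778162837028503) ((0.10933388769626617, 0.2985750734806061), (0.11763584613800049, 0.23820526897907257), 156.46156311035156) 549
yellow [347.625 244.625] 8 [0.53385941 0.40446395 0.12      ]
blue (array([589.8, 332.3, 196.7, 202.2]), 'long axis deg 173.5')
side wedge [283.40441176 203.73529412] 136 (array([578.9,  -5.1, 137.2,  54.1]), 'long axis deg 0.3')
window [344.51388889 285.33854167] 576 (array([ 519.6, -331.2,  109.1,   36.1]), 'long axis deg 3.6')
red [210.84313725 144.09803922] 51 [[0.5462, 0.3215], [0.4758, 0.2784]]
 red line 22.476828 [np.float64(0.46570717836377745), np.float64(0.28386636094952644)] [np.float64(0.5494681731436099), np.float64(0.3185216203401584)]
dial ((0.4913996160030365, 0.3722367286682129), 0.06738626956939697) ((0.48522430658340454, 0.36942389607429504), (0.12341010570526123, 0.15453632175922394), 101.69420623779297) 440
yellow [203.30769231 111.23076923] 13 [0.534293   0.40589643 0.12      ]
blue (array([826.2, 225.1,  87.1,  91.5]), 'long axis deg 147.0')
```

Both views agree to within 5 mm, and the sizes and lever length fit what was given: wedge at (0.5815, -0.004) at 0°, window at (0.520, -0.333) at 3.5°, lever heading about 113° and red pointer about 203°. I'll move above the wedge now.

```bash
python3 -m inch '[{"wz":-9.5},{"wz":-9.5},{"dx":-2.7,"dy":-4.25},{"dx":-2.7,"dy":-4.25},{"dx":-2.7,"dy":-4.25},{"dx":-2.7,"dy":-4.25},{"dx":-2.7,"dy":-4.25},{"dx":-2.7,"dy":-4.25},{"dx":-2.7,"dy":-4.25},{"dx":-2.7,"dy":-4.25}]' 1 30
python3 -m inch '[{"dx":-2.7,"dy":-4.25},{"dx":-2.7,"dy":-4.25},{"dx":-2.7,"dy":-4.25},{"dx":-2.7,"dy":-4.25},{"dx":-2.7,"dy":-4.25},{"dx":-2.7,"dy":-4.25},{},{}]'
python3 - <<'E'
from h import *
snap('wrist','wrist1');s=sense();r=R.from_quat(s['tool_rot']).as_matrix();print(s['tcp_pos'],r.round(3),s['q'],manip.tips_ahead)
E
```

```text
[0.20221779 0.59102653 0.30328683] [[-0.946  0.324 -0.001]
 [ 0.324  0.946 -0.001]
 [ 0.    -0.001 -1.   ]] [ 1.06248335e+00  5.28139940e-01  1.43342184e+00  2.10038989e-05
  1.18137187e+00 -1.78496985e-01] 0.0726invalid input at $[0]: expected keys dx, dy, dz, wx, wy, wz
invalid input at $[0]: expected keys dx, dy, dz, wx, wy, wz
```

View pics/wrist1.png

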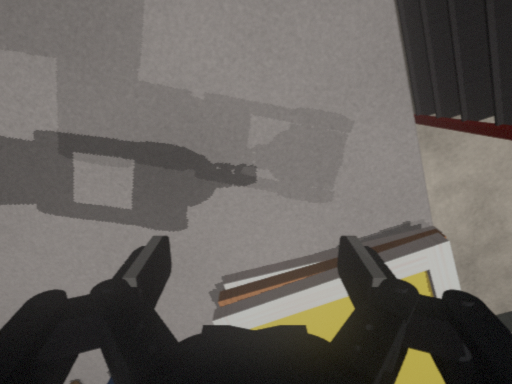

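The moves were refused because every row needs all six keys, and the picture is unchanged. I'll resend them in full.

```bash
python3 -m inch '[{"dx":0,"dy":0,"dz":0,"wx":0,"wy":0,"wz":-9.5},{"dx":0,"dy":0,"dz":0,"wx":0,"wy":0,"wz":-9.5},{"dx":-2.7,"dy":-4.25,"dz":0,"wx":0,"wy":0,"wz":0},{"dx":-2.7,"dy":-4.25,"dz":0,"wx":0,"wy":0,"wz":0},{"dx":-2.7,"dy":-4.25,"dz":0,"wx":0,"wy":0,"wz":0},{"dx":-2.7,"dy":-4.25,"dz":0,"wx":0,"wy":0,"wz":0},{"dx":-2.7,"dy":-4.25,"dz":0,"wx":0,"wy":0,"wz":0},{"dx":-2.7,"dy":-4.25,"dz":0,"wx":0,"wy":0,"wz":0},{"dx":-2.7,"dy":-4.25,"dz":0,"wx":0,"wy":0,"wz":0},{"dx":-2.7,"dy":-4.25,"dz":0,"wx":0,"wy":0,"wz":0}]' 1 30
python3 -m inch '[{"dx":-2.7,"dy":-4.25,"dz":0,"wx":0,"wy":0,"wz":0},{"dx":-2.7,"dy":-4.25,"dz":0,"wx":0,"wy":0,"wz":0},{"dx":-2.7,"dy":-4.25,"dz":0,"wx":0,"wy":0,"wz":0},{"dx":-2.7,"dy":-4.25,"dz":0,"wx":0,"wy":0,"wz":0},{"dx":-2.7,"dy":-4.25,"dz":0,"wx":0,"wy":0,"wz":0},{"dx":-2.7,"dy":-4.25,"dz":0,"wx":0,"wy":0,"wz":0},{"dx":0,"dy":0,"dz":0,"wx":0,"wy":0,"wz":0},{"dx":0,"dy":0,"dz":0,"wx":0,"wy":0,"wz":0}]'
python3 - <<'E'
from h import *
snap('wrist','wrist2');s=sense();r=R.from_quat(s['tool_rot']).as_matrix();print(s['tcp_pos'],r.round(3),s['q'],manip.tips_ahead)
E
```

```text
t: 1.45
tcp_pos: [0.4197, 0.2503, 0.304]
tool_rot: [-0.001, 1.0, 0.0, 0.0]
force: [0.8, 0.8, 0.8]
finger_gap: 0.999
gripper_force: 0.0
t: 2.45
tcp_pos: [0.5808, -0.0028, 0.3034]
tool_rot: [-0.001, 1.0, 0.0, -0.001]
force: [-0.8, 0.5, 0.1]
finger_gap: 0.997
gripper_force: 0.0
[ 0.58050858 -0.00218571  0.3035534 ] [[-1.    -0.002 -0.002]
 [-0.002  1.     0.001]
 [ 0.002  0.001 -1.   ]] [-1.96292224e-01  4.68356504e-01  1.54621816e+00  3.71423747e-04
  1.12887908e+00 -1.76959633e+00] 0.0726
```

View pics/wrist2.png

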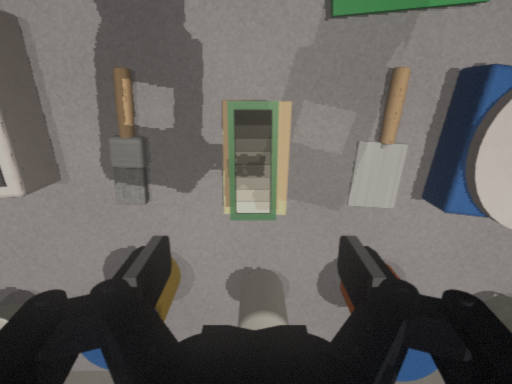

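The wrist picture shows the wedge at about (253,160), with the bottle below it at (263,300), the yellow tub at lower left and the orange tub at lower right. I'll refine the wedge position and check the bottle clearance.

```bash
sed '/^for n,near/,$d' m.py > mm.py
python3 - <<'E'
from mm import *
im,p=load('wrist2');H=cv2.cvtColor(im,cv2.COLOR_RGB2HSV).astype(int); h,s,v=H[...,0],H[...,1],H[...,2]
m,c,a=comp((h>40)&(h<90)&(s>80)&(v>30),(253,160),100);print(c,a,rect(p,m,.051))
for n,b,y,o in(('scene',(308,380),(253,355),(381,417)),('side',(530,233),(577,297),(475,194))):
    im,p=load(n+'0'); print([onz(p,np.array(u)*.64,z)[:2].round(3) for u,z in((b,.15),(y,.125),(o,.125))])
im,p=load('wrist2');
for u in [(120,130),(400,130)]: print(onz(p,u,0)[:2])
E
```

```text
[388.55738832   5.17731959] 1455 (array([423., 151.,  13., 153.]), 'long axis deg 90.1')
[array([0.786, 0.012]), array([ 0.763, -0.148]), array([0.779, 0.171])]
[array([0.775, 0.002]), array([ 0.759, -0.153]), array([0.773, 0.168])]
[ 0.54853726 -0.17401188]
[0.54822372 0.18586997]
```

Run:
```python
from mm import *
im,p=load('wrist2');H=cv2.cvtColor(im,cv2.COLOR_RGB2HSV).astype(int); h,s,v=H[...,0],H[...,1],H[...,2]
print(H[160,228:236].tolist(),H[160,270:282].tolist())
m,c,a=comp((h>50)&(h<90)&(s>60)&(v>20),(253,160),100);print(c,a,rect(p,m,.051))
print([onz(p,u,.051)[:2].round(4).tolist() for u in((227,101),(278,101),(231,220),(276,220))])
```

```text
[[30, 68, 113], [51, 73, 122], [57, 73, 126], [57, 73, 126], [57, 75, 123], [57, 75, 123], [54, 65, 106], [32, 33, 99]] [[28, 38, 94], [50, 67, 111], [53, 73, 133], [54, 70, 134], [54, 70, 135], [54, 70, 135], [49, 71, 140], [27, 67, 156], [20, 76, 182], [19, 76, 184], [18, 80, 184], [19, 79, 184]]
[252.05793603 154.01689801] 1657 (array([580.9,  -3.6, 138.2,  54.1]), 'long axis deg 0.2')
[[0.5118, -0.031], [0.5117, 0.0239], [0.6513, -0.0299], [0.6513, 0.0251]]
```

Wedge confirmed at (0.581, -0.0035). Now I'll descend, close and lift slightly.

```bash
python3 -m inch '[{"dx":0,"dy":-0.1,"dz":4,"wx":0,"wy":0,"wz":0},{"dx":0,"dy":0,"dz":4,"wx":0,"wy":0,"wz":0},{"dx":0,"dy":0,"dz":4,"wx":0,"wy":0,"wz":0},{"dx":0,"dy":0,"dz":3,"wx":0,"wy":0,"wz":0},{"dx":0,"dy":0,"dz":2,"wx":0,"wy":0,"wz":0},{"dx":0,"dy":0,"dz":1.5,"wx":0,"wy":0,"wz":0},{"dx":0,"dy":0,"dz":1,"wx":0,"wy":0,"wz":0},{"dx":0,"dy":0,"dz":0.4,"wx":0,"wy":0,"wz":0},{"dx":0,"dy":0,"dz":0,"wx":0,"wy":0,"wz":0},{"dx":0,"dy":0,"dz":0,"wx":0,"wy":0,"wz":0}]'
python3 -m inch '[{"dx":0,"dy":0,"dz":0,"wx":0,"wy":0,"wz":0},{"dx":0,"dy":0,"dz":0,"wx":0,"wy":0,"wz":0},{"dx":0,"dy":0,"dz":0,"wx":0,"wy":0,"wz":0},{"dx":0,"dy":0,"dz":0,"wx":0,"wy":0,"wz":0},{"dx":0,"dy":0,"dz":0,"wx":0,"wy":0,"wz":0},{"dx":0,"dy":0,"dz":0,"wx":0,"wy":0,"wz":0},{"dx":0,"dy":0,"dz":0,"wx":0,"wy":0,"wz":0},{"dx":0,"dy":0,"dz":0,"wx":0,"wy":0,"wz":0}]' 0.5 30
```

```text
t: 3.75
tcp_pos: [0.5818, -0.0041, 0.1055]
tool_rot: [-0.001, 1.0, -0.0, 0.001]
force: [-0.4, 0.1, 0.1]
finger_gap: 0.999
gripper_force: 0.0
t: 4.75
tcp_pos: [0.5817, -0.0041, 0.1055]
tool_rot: [-0.001, 1.0, -0.0, 0.0]
force: [-0.7, -0.3, 5.6]
finger_gap: 0.647
gripper_force: 31.8
```

```bash
python3 -m inch '[{"dx":0,"dy":0,"dz":-0.5,"wx":0,"wy":0,"wz":0},{"dx":0,"dy":0,"dz":-1.5,"wx":0,"wy":0,"wz":0},{"dx":0,"dy":0,"dz":-2.5,"wx":0,"wy":0,"wz":0},{"dx":0,"dy":0,"dz":-3,"wx":0,"wy":0,"wz":0},{"dx":0,"dy":0,"dz":-3,"wx":0,"wy":0,"wz":0},{"dx":0,"dy":0,"dz":-2.5,"wx":0,"wy":0,"wz":0},{"dx":0,"dy":0,"dz":-1.5,"wx":0,"wy":0,"wz":0},{"dx":0,"dy":0,"dz":-0.5,"wx":0,"wy":0,"wz":0},{"dx":0.3,"dy":-1.5,"dz":0,"wx":0,"wy":0,"wz":0},{"dx":0.6,"dy":-3,"dz":0,"wx":0,"wy":0,"wz":0}]'
python3 -m inch '[{"dx":0.7,"dy":-4,"dz":0,"wx":0,"wy":0,"wz":0},{"dx":0.8,"dy":-4,"dz":0,"wx":0,"wy":0,"wz":0},{"dx":0.8,"dy":-4,"dz":0,"wx":0,"wy":0,"wz":0},{"dx":0.8,"dy":-4,"dz":0,"wx":0,"wy":0,"wz":0},{"dx":0.8,"dy":-4,"dz":0,"wx":0,"wy":0,"wz":0},{"dx":0.7,"dy":-3.5,"dz":0,"wx":0,"wy":0,"wz":0},{"dx":0.5,"dy":-3,"dz":0,"wx":0,"wy":0,"wz":0},{"dx":0.2,"dy":-1.9,"dz":0,"wx":0,"wy":0,"wz":-3.5},{"dx":0,"dy":0,"dz":0,"wx":0,"wy":0,"wz":0},{"dx":0,"dy":0,"dz":0,"wx":0,"wy":0,"wz":0}]'
python3 - <<'E'
from mm import *
ims=[snap(n,n+'3')[0] for n in('scene','side','wrist')]
cr=[cv2.resize(i,(400,300)) for i in (ims[0][100:250,80:280],ims[1][180:360,250:490],ims[2])]
cv2.imwrite('pics/c3.png',np.vstack([np.hstack(cr[:2]),np.hstack([cr[2],cr[2]*0])])[:,:,::-1])
p=eyes.camera_params('wrist');im=ims[2];H=cv2.cvtColor(im,cv2.COLOR_RGB2HSV).astype(int); h,s,v=H[...,0],H[...,1],H[...,2]
s_=sense();t=s_['tcp_pos'];Rm=R.from_quat(s_['tool_rot']).as_matrix();print(t,Rm.round(3),s_['q'],s_['finger_gap'])
m,c,a=comp((h>120)&(h<160)&(s>50)&(v>120),(253,200),20);print(c,a,rect(p,m,.093))
m,c,a=comp((h>45)&(h<90)&(s>60)&(v>20),(253,200),100);print(c,a,rect(p,m,t[2]-.0545))
E
```

```text
t: 6.0
tcp_pos: [0.5718, -0.0493, 0.2537]
tool_rot: [-0.002, 1.0, 0.0, -0.001]
force: [0.1, -0.1, -1.6]
finger_gap: 0.644
gripper_force: 32.3
t: 7.25
tcp_pos: [0.5193, -0.3325, 0.2539]
tool_rot: [-0.031, 1.0, 0.001, -0.001]
force: [0.2, -1.0, -0.4]
finger_gap: 0.643
gripper_force: 32.3
[ 0.52000921 -0.33204929  0.25463988] [[-0.998 -0.064 -0.001]
 [-0.064  0.998  0.001]
 [ 0.001  0.001 -1.   ]] [-7.49221703e-01  5.74151548e-01  1.50099021e+00  1.49470027e-04
  1.06752014e+00 -2.38368424e+00] 0.6447728600094931Traceback (most recent call last):
  File "<stdin>", line 7, in <module>
  File "mm.py", line 4, in comp
    k=[i for i in range(1,n) if s[i,4]>=minA]; i=min(k,key=lambda i:np.hypot(*(c[i]-near))); return (l==i),c[i],s[i,4]
                                                 ~~~^^^^^^^^^^^^^^^^^^^^^^^^^^^^^^^^^^^^^^^
ValueError: min() iterable argument is empty
```

View pics/c3.png

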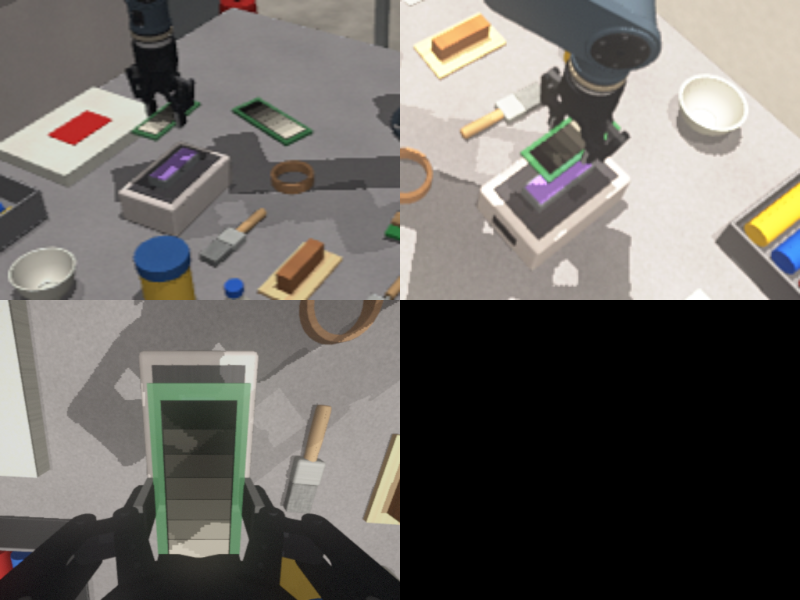

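The wedge is held squarely and level between the fingers, above the lamp. In the wrist quadrant the plate spans columns 148–250 and the lamp 140–258, so they line up. Now I'll lower it.

```bash
python3 -m inch '[{"dx":0,"dy":-0.1,"dz":1,"wx":0,"wy":0,"wz":0},{"dx":0,"dy":0,"dz":2,"wx":0,"wy":0,"wz":0},{"dx":0,"dy":0,"dz":2,"wx":0,"wy":0,"wz":0},{"dx":0,"dy":0,"dz":2,"wx":0,"wy":0,"wz":0},{"dx":0,"dy":0,"dz":1.2,"wx":0,"wy":0,"wz":0},{"dx":0,"dy":0,"dz":0.8,"wx":0,"wy":0,"wz":0},{"dx":0,"dy":0,"dz":0.4,"wx":0,"wy":0,"wz":0},{"dx":0,"dy":0,"dz":0.2,"wx":0,"wy":0,"wz":0},{"dx":0,"dy":0,"dz":0,"wx":0,"wy":0,"wz":0},{"dx":0,"dy":0,"dz":0,"wx":0,"wy":0,"wz":0}]'
python3 -m inch '[{"dx":0,"dy":0,"dz":0.1,"wx":0,"wy":0,"wz":0},{"dx":0,"dy":0,"dz":0.1,"wx":0,"wy":0,"wz":0},{"dx":0,"dy":0,"dz":0,"wx":0,"wy":0,"wz":0},{"dx":0,"dy":0,"dz":0,"wx":0,"wy":0,"wz":0}]'
```

```text
t: 8.65
tcp_pos: [0.5203, -0.3343, 0.1594]
tool_rot: [-0.031, 1.0, -0.0, 0.0]
force: [0.8, -0.5, -1.3]
finger_gap: 0.648
gripper_force: 32.3
t: 9.15
tcp_pos: [0.5201, -0.3341, 0.1569]
tool_rot: [-0.031, 1.0, 0.0, -0.0]
force: [-0.2, 0.2, -2.2]
finger_gap: 0.647
gripper_force: 32.3
```

```bash
for i in 1 2 3; do python3 -m inch '[{"dx":0,"dy":0,"dz":0.1,"wx":0,"wy":0,"wz":0},{"dx":0,"dy":0,"dz":0,"wx":0,"wy":0,"wz":0}]' | grep -E "tcp|force:"; done
python3 - <<'E'
from mm import *
snap('side','side4');im,_=snap('side','side4'); c=cv2.resize(im[180:330,280:480],(800,600));cv2.imwrite('pics/c4.png',c[:,:,::-1])
E
```

```text
tcp_pos: [0.5201, -0.3341, 0.1558]
force: [0.2, 1.0, -0.2]
gripper_force: 32.3
tcp_pos: [0.5201, -0.3341, 0.1548]
force: [0.0, 0.3, -1.8]
gripper_force: 32.3
tcp_pos: [0.5201, -0.3341, 0.1538]
force: [-0.5, 0.1, -1.7]
gripper_force: 32.3
```

View pics/c4.png

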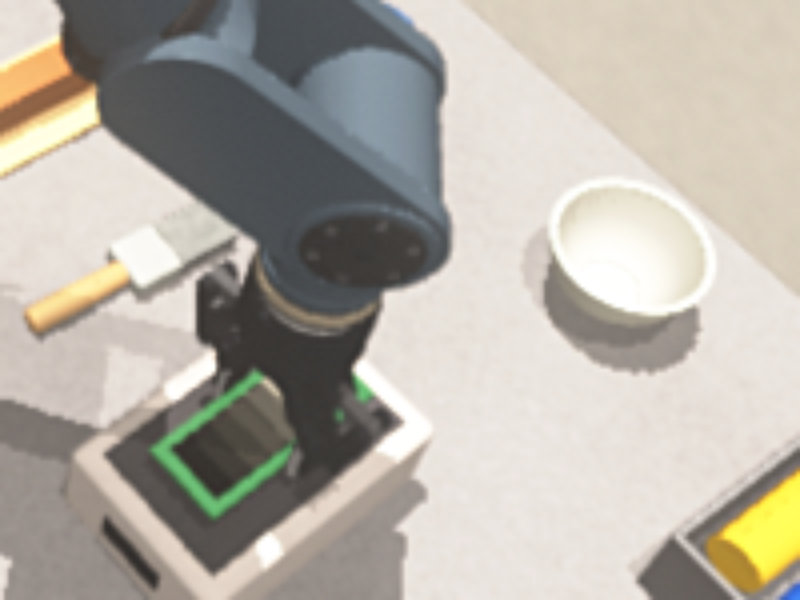

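The plate is just over the window, centred, with no contact force yet. I'll keep going down in small steps.

```bash
for i in 1 2 3; do python3 -m inch '[{"dx":0,"dy":0,"dz":0.05,"wx":0,"wy":0,"wz":0},{"dx":0,"dy":0,"dz":0,"wx":0,"wy":0,"wz":0}]' | grep -E "tcp|force:"; done
```

```text
tcp_pos: [0.5201, -0.3341, 0.1535]
force: [-0.8, 0.0, 0.6]
gripper_force: 32.4
tcp_pos: [0.5202, -0.3341, 0.1535]
force: [-0.5, 0.6, 4.6]
gripper_force: 32.8
tcp_pos: [0.5202, -0.3341, 0.1535]
force: [-2.1, 0.4, 7.7]
gripper_force: 33.1
```

```bash
python3 -m inch '[{"dx":0,"dy":0,"dz":0,"wx":0,"wy":0,"wz":0},{"dx":0,"dy":0,"dz":0,"wx":0,"wy":0,"wz":0},{"dx":0,"dy":0,"dz":0,"wx":0,"wy":0,"wz":0},{"dx":0,"dy":0,"dz":0,"wx":0,"wy":0,"wz":0},{"dx":0,"dy":0,"dz":0,"wx":0,"wy":0,"wz":0},{"dx":0,"dy":0,"dz":0,"wx":0,"wy":0,"wz":0}]' 0.95
python3 -m inch '[{"dx":0,"dy":0,"dz":-0.5,"wx":0,"wy":0,"wz":0},{"dx":0,"dy":0,"dz":-1,"wx":0,"wy":0,"wz":0},{"dx":0,"dy":0,"dz":-1.5,"wx":0,"wy":0,"wz":0},{"dx":0,"dy":0,"dz":-3,"wx":0,"wy":0,"wz":0},{"dx":0,"dy":0,"dz":-4,"wx":0,"wy":0,"wz":0},{"dx":0,"dy":0,"dz":-3,"wx":0,"wy":0,"wz":0},{"dx":0,"dy":0,"dz":-1,"wx":0,"wy":0,"wz":0},{"dx":0,"dy":0,"dz":0,"wx":0,"wy":0,"wz":0},{"dx":0,"dy":0,"dz":0,"wx":0,"wy":0,"wz":0}]'
python3 - <<'E'
from mm import *
for n,c0 in (('wrist',(256,180)),('side',(344,286))):
    im,p=snap(n,n+'5');H=cv2.cvtColor(im,cv2.COLOR_RGB2HSV).astype(int); h,s,v=H[...,0],H[...,1],H[...,2]
    m,c,a=comp((h>45)&(h<90)&(s>60)&(v>20),c0,60);print(c,a,rect(p,m,.099))
    if n=='wrist':
        m,c,a=comp((v<90)&(s<60),c0,200); cv2.imwrite('pics/c5.png',cv2.resize(im,(800,600))[:,:,::-1])
s=sense();print(s['tcp_pos'],s['q'])
E
```

```text
t: 11.5
tcp_pos: [0.5201, -0.3341, 0.1524]
tool_rot: [-0.031, 1.0, -0.0, 0.0]
force: [0.2, 0.7, -0.0]
finger_gap: 0.948
gripper_force: 0.0
t: 12.62
tcp_pos: [0.5195, -0.3336, 0.2911]
tool_rot: [-0.031, 1.0, 0.001, -0.001]
force: [0.3, 0.8, 0.6]
finger_gap: 0.956
gripper_force: 0.0
[251.92885234 164.14765821] 2797 (array([ 519.4, -333.9,  138.1,   55.7]), 'long axis deg 3.6')
[343.52297593 288.05689278] 457 (array([ 517.6, -334.2,  140.5,   57.7]), 'long axis deg 3.6')
[ 0.5195964  -0.33369617  0.29082966] [-7.51612686e-01  5.32740341e-01  1.46412148e+00 -2.41430614e-05
  1.14786724e+00 -2.38522477e+00]
```

View pics/c5.png

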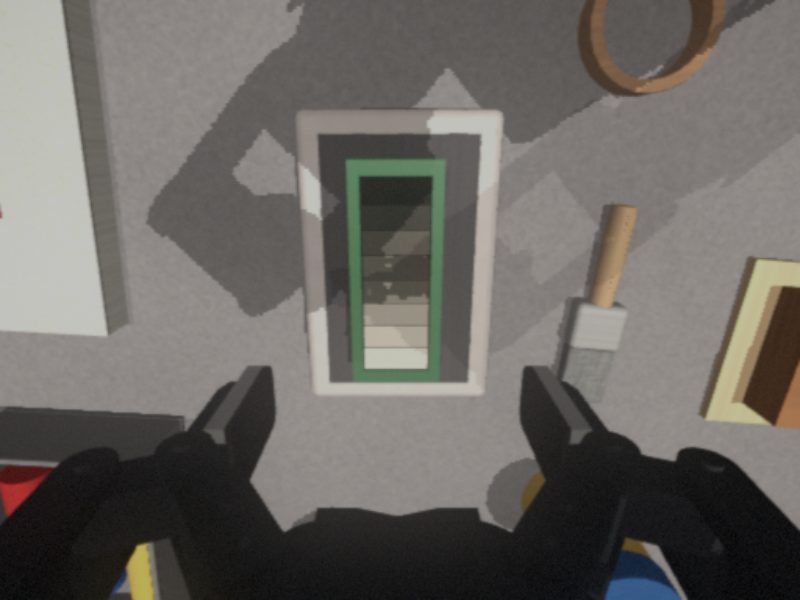

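The wedge lies centred and flat on the window: measured (0.5185, -0.334) at 3.6° against the window at (0.520, -0.333). Now I'll move over to hover above the dial.

```bash
python3 -m inch '[{"dx":-0.3,"dy":2.4,"dz":0,"wx":0,"wy":0,"wz":0},{"dx":-0.6,"dy":4.8,"dz":0,"wx":0,"wy":0,"wz":0},{"dx":-0.6,"dy":4.8,"dz":0,"wx":0,"wy":0,"wz":0},{"dx":-0.6,"dy":4.8,"dz":0,"wx":0,"wy":0,"wz":0},{"dx":-0.6,"dy":4.8,"dz":0,"wx":0,"wy":0,"wz":0},{"dx":-0.6,"dy":4.8,"dz":0,"wx":0,"wy":0,"wz":0},{"dx":-0.6,"dy":4.8,"dz":0,"wx":0,"wy":0,"wz":0}]'
python3 -m inch '[{"dx":-0.6,"dy":4.8,"dz":0,"wx":0,"wy":0,"wz":0},{"dx":-0.6,"dy":4.8,"dz":0,"wx":0,"wy":0,"wz":0},{"dx":-0.6,"dy":4.8,"dz":0,"wx":0,"wy":0,"wz":0},{"dx":-0.6,"dy":4.8,"dz":0,"wx":0,"wy":0,"wz":0},{"dx":-0.6,"dy":4.8,"dz":0,"wx":0,"wy":0,"wz":0},{"dx":-0.6,"dy":4.8,"dz":0,"wx":0,"wy":0,"wz":0},{"dx":-0.6,"dy":4.8,"dz":0,"wx":0,"wy":0,"wz":0},{"dx":-0.3,"dy":1.2,"dz":0,"wx":0,"wy":0,"wz":3.5},{"dx":0,"dy":0,"dz":0,"wx":0,"wy":0,"wz":0},{"dx":0,"dy":0,"dz":0,"wx":0,"wy":0,"wz":0}]'
python3 - <<'E'
from mm import *
im,p=snap('wrist','wrist6'); cv2.imwrite('pics/c6.png',cv2.resize(im,(800,600))[:,:,::-1])
s_=sense();print(s_['tcp_pos'],R.from_quat(s_['tool_rot']).as_matrix().round(3),s_['q'])
H=cv2.cvtColor(im,cv2.COLOR_RGB2HSV).astype(int); h,s,v=H[...,0],H[...,1],H[...,2]
mask=((h<6)|(h>174))&(s>150)&(v>90); m,c,a=comp(mask,proj(p,[.50,.298,.077])[0],30)
yx=np.argwhere(m)[:,::-1]; P=np.array([onz(p,u,.077)[:2] for u in yx]); vx,vy,x0,y0=cv2.fitLine(P.astype(np.float32),2,0,.001,.001).ravel(); t=(P-[x0,y0])@[vx,vy]; print('red',a,np.degrees(np.arctan2(vy,vx)),[x0+vx*t.min(),y0+vy*t.min()],[x0+vx*t.max(),y0+vy*t.max()])
m,c,a=comp((h>18)&(h<35)&(s>100)&(v>90),proj(p,[.534,.405,.12])[0],10); print('yellow',c,a,onz(p,c,.12))
m,c,a=comp((s<60)&(v>120),proj(p,[.567,.3265,.07])[0],1000)
cc=max(cv2.findContours(m.astype(np.uint8),0,1)[0],key=cv2.contourArea);P=np.array([onz(p,u,.07)[:2] for u in cv2.convexHull(cc).reshape(-1,2)],np.float32);print('dial',a,cv2.minEnclosingCircle(P))
E
```

```text
t: 13.6
tcp_pos: [0.5384, -0.0173, 0.292]
tool_rot: [-0.032, 0.999, 0.0, -0.001]
force: [0.3, -0.2, 0.6]
finger_gap: 0.951
gripper_force: 0.0
t: 14.85
tcp_pos: [0.5615, 0.3296, 0.2919]
tool_rot: [-0.001, 1.0, -0.0, -0.001]
force: [-0.3, -0.3, -0.5]
finger_gap: 0.949
gripper_force: 0.0
[0.56184548 0.32921545 0.29213223] [[-1.    -0.002 -0.001]
 [-0.002  1.    -0.001]
 [ 0.001 -0.001 -1.   ]] [ 3.58790235e-01  5.76179900e-01  1.37394838e+00 -1.71110131e-04
  1.19276197e+00 -1.21383897e+00]
red 242 -61.455566 [np.float64(0.4714953980518864), np.float64(0.296884913369115)] [np.float64(0.47997170268230666), np.float64(0.28130233063488297)]
yellow [338.86046512 147.44186047] 43 [0.52877051 0.40200955 0.12      ]
dial 47731 ((0.6212447881698608, 0.23839916288852692), 0.24519778788089752)
```

View pics/c6.png

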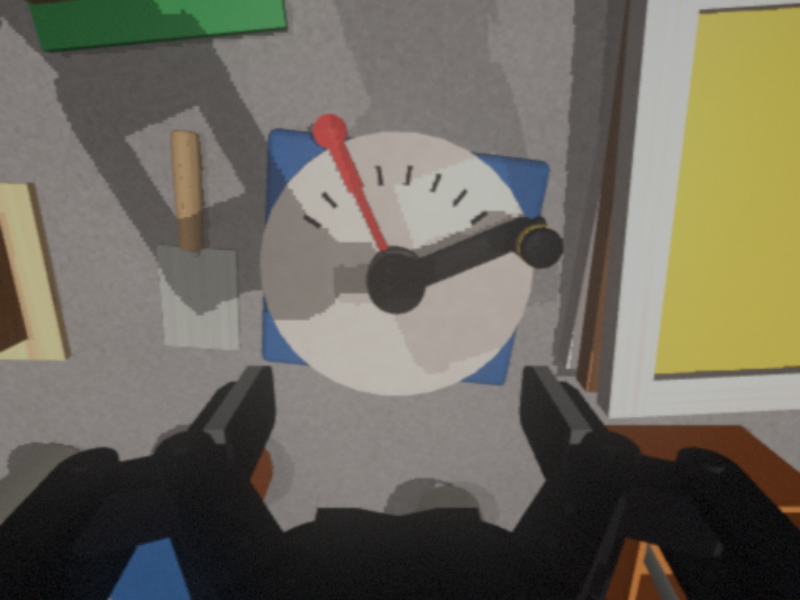

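The dial fills the view. In 800-scale, the red disc is at (330,130), the hub at (397,280), the post top at (541,248), and the dial rim spans x 262–533, y 132–395. I'll turn these into points.

Run:
```python
from h import *
im,p=load('wrist6')
f=lambda u,z:onz(p,np.array(u)*.64,z)[:2]
d=f((330,130),.077); post=f((541,248),.138); print('disc',d,'post',post,'red root',f((386,250),.075))
rim=[f(u,.07) for u in((262,262),(533,262),(397,395),(400,132))]; print('rim',np.round(rim,4).tolist())
piv=np.array([(rim[2][0]+rim[3][0])/2,(rim[0][1]+rim[1][1])/2]); print('pivot',piv, 'hub at .094',f((397,280),.094))
for n,q in(('disc',d),('post',post)):
    e=q-piv; print(n,np.hypot(*e),np.degrees(np.arctan2(e[1],e[0]))%360)
```

```text
disc [0.47599431 0.28988646] post [0.53465351 0.40332242] red root [0.54965593 0.32304588]
rim [[0.5592, 0.24], [0.5587, 0.4211], [0.6594, 0.3305], [0.4768, 0.3319]]
pivot [0.56806839 0.33054974] hub at .094 [0.56449245 0.33026501]
disc 0.10065355873587366 203.82800350780468
post 0.08007757374996181 114.66306811289923
```

Checks are good: disc radius 100.7 mm (expected 100), post radius 80 mm (expected 82), dial radius 91 mm (expected 92). The pivot is at (0.5675, 0.3303), the lever at 114.5° and the pointer at 203.8°, so the lever must swing about 89° counterclockwise. I'll align with the lever and come down over the post.

```bash
python3 -m inch '[{"dx":0,"dy":0,"dz":0,"wx":0,"wy":0,"wz":9.5},{"dx":0,"dy":0,"dz":0,"wx":0,"wy":0,"wz":9.5},{"dx":0,"dy":0,"dz":0,"wx":0,"wy":0,"wz":9.5},{"dx":0,"dy":0,"dz":0,"wx":0,"wy":0,"wz":9.5},{"dx":0,"dy":0,"dz":0,"wx":0,"wy":0,"wz":9.5},{"dx":0,"dy":0,"dz":0,"wx":0,"wy":0,"wz":9.5},{"dx":0,"dy":0,"dz":0,"wx":0,"wy":0,"wz":8.5},{"dx":4,"dy":0.3,"dz":0,"wx":0,"wy":0,"wz":0},{"dx":4,"dy":0.3,"dz":0,"wx":0,"wy":0,"wz":0},{"dx":0,"dy":0,"dz":0,"wx":0,"wy":0,"wz":0}]'
python3 -m inch '[{"dx":0,"dy":0,"dz":2,"wx":0,"wy":0,"wz":0},{"dx":0,"dy":0,"dz":3,"wx":0,"wy":0,"wz":0},{"dx":0,"dy":0,"dz":3,"wx":0,"wy":0,"wz":0},{"dx":0,"dy":0,"dz":2,"wx":0,"wy":0,"wz":0},{"dx":0,"dy":0,"dz":1.3,"wx":0,"wy":0,"wz":0},{"dx":0,"dy":0,"dz":0,"wx":0,"wy":0,"wz":0},{"dx":0,"dy":0,"dz":0,"wx":0,"wy":0,"wz":0}]'
python3 -m inch '[{"dx":0,"dy":0,"dz":0,"wx":0,"wy":0,"wz":0},{"dx":0,"dy":0,"dz":0,"wx":0,"wy":0,"wz":0},{"dx":0,"dy":0,"dz":0,"wx":0,"wy":0,"wz":0},{"dx":0,"dy":0,"dz":0,"wx":0,"wy":0,"wz":0},{"dx":0,"dy":0,"dz":0,"wx":0,"wy":0,"wz":0},{"dx":0,"dy":0,"dz":0,"wx":0,"wy":0,"wz":0}]' 0.33 20
python3 - <<'E'
from h import *
s=sense();r=R.from_quat(s['tool_rot']).as_matrix();print(s['tcp_pos'],np.degrees(np.arctan2(r[1,0],r[0,0])))
e=s['tcp_pos'][:2]-np.array([.5675,.3303]);print(np.hypot(*e),np.degrees(np.arctan2(e[1],e[0])))
E
```

```text
t: 16.15
tcp_pos: [0.5334, 0.4063, 0.2924]
tool_rot: [0.539, 0.842, 0.0, -0.0]
force: [0.8, -0.3, 0.1]
finger_gap: 0.952
gripper_force: 0.0
t: 17.02
tcp_pos: [0.5353, 0.405, 0.1804]
tool_rot: [0.54, 0.841, 0.001, 0.0]
force: [0.3, -0.0, 1.0]
finger_gap: 0.95
gripper_force: 0.0
t: 17.77
tcp_pos: [0.5346, 0.4051, 0.1793]
tool_rot: [0.54, 0.842, -0.0, -0.0]
force: [-0.9, 0.3, 0.6]
finger_gap: 0.33
gripper_force: 0.0
[0.53456645 0.40511097 0.17934552] 114.60418331884976
0.08173921496141544 113.76022520343301
```

Caged with no contact. Now I'll swing counterclockwise along the arc: each row is 5°, with dy -0.715 cm and dx -0.03 cm.

```bash
python3 -m inch '[{"dx":-0.03,"dy":-0.71,"dz":0,"wx":0,"wy":0,"wz":-5},{"dx":-0.03,"dy":-0.71,"dz":0,"wx":0,"wy":0,"wz":-5},{"dx":-0.03,"dy":-0.71,"dz":0,"wx":0,"wy":0,"wz":-5},{"dx":-0.03,"dy":-0.71,"dz":0,"wx":0,"wy":0,"wz":-5},{"dx":-0.03,"dy":-0.71,"dz":0,"wx":0,"wy":0,"wz":-5},{"dx":-0.03,"dy":-0.71,"dz":0,"wx":0,"wy":0,"wz":-5},{"dx":-0.03,"dy":-0.71,"dz":0,"wx":0,"wy":0,"wz":-5},{"dx":-0.03,"dy":-0.71,"dz":0,"wx":0,"wy":0,"wz":-5}]'
python3 - <<'E'
from h import *
s=sense();r=R.from_quat(s['tool_rot']).as_matrix();print(s['tcp_pos'],np.degrees(np.arctan2(r[1,0],r[0,0])))
e=s['tcp_pos'][:2]-np.array([.5675,.3303]);print(np.hypot(*e),np.degrees(np.arctan2(e[1],e[0])))
E
```

```text
t: 18.77
tcp_pos: [0.4949, 0.3668, 0.1796]
tool_rot: [0.218, 0.976, 0.001, 0.0]
force: [-0.2, 2.5, 0.5]
finger_gap: 0.328
gripper_force: 1.1
[0.49488023 0.3667869  0.17963159] 154.75845994502538
0.0812706923402206 153.32332821898126
```

```bash
python3 -m inch '[{"dx":-0.03,"dy":-0.71,"dz":0,"wx":0,"wy":0,"wz":-5},{"dx":-0.03,"dy":-0.71,"dz":0,"wx":0,"wy":0,"wz":-5},{"dx":-0.03,"dy":-0.71,"dz":0,"wx":0,"wy":0,"wz":-5},{"dx":-0.03,"dy":-0.71,"dz":0,"wx":0,"wy":0,"wz":-5},{"dx":-0.03,"dy":-0.71,"dz":0,"wx":0,"wy":0,"wz":-5},{"dx":-0.03,"dy":-0.71,"dz":0,"wx":0,"wy":0,"wz":-5},{"dx":-0.03,"dy":-0.71,"dz":0,"wx":0,"wy":0,"wz":-5},{"dx":-0.03,"dy":-0.71,"dz":0,"wx":0,"wy":0,"wz":-5},{"dx":-0.03,"dy":-0.71,"dz":0,"wx":0,"wy":0,"wz":-5},{"dx":-0.03,"dy":-0.71,"dz":0,"wx":0,"wy":0,"wz":-5}]'
python3 -m inch '[{"dx":0,"dy":-0.2,"dz":0,"wx":0,"wy":0,"wz":0},{"dx":0,"dy":0,"dz":0,"wx":0,"wy":0,"wz":0},{"dx":0,"dy":0,"dz":0,"wx":0,"wy":0,"wz":0}]'
python3 - <<'E'
from h import *
s=sense();r=R.from_quat(s['tool_rot']).as_matrix();print(s['tcp_pos'],np.degrees(np.arctan2(r[1,0],r[0,0])))
e=s['tcp_pos'][:2]-np.array([.5675,.3303]);print(np.hypot(*e),np.degrees(np.arctan2(e[1],e[0])))
E
```

```text
t: 20.02
tcp_pos: [0.4933, 0.2973, 0.1793]
tool_rot: [-0.214, 0.977, 0.0, -0.001]
force: [-1.9, 1.1, 1.5]
finger_gap: 0.328
gripper_force: 1.1
t: 20.4
tcp_pos: [0.4954, 0.2955, 0.1795]
tool_rot: [-0.213, 0.977, -0.0, 0.0]
force: [-0.5, 0.1, 0.5]
finger_gap: 0.326
gripper_force: 0.2
[0.49539872 0.29551796 0.17947027] -155.42519228222304
0.08005238607693572 -154.2470949211562
```

```bash
python3 -m inch '[{"dx":0,"dy":0,"dz":0,"wx":0,"wy":0,"wz":0},{"dx":0,"dy":0,"dz":0,"wx":0,"wy":0,"wz":0},{"dx":0,"dy":0,"dz":0,"wx":0,"wy":0,"wz":0},{"dx":0,"dy":0,"dz":0,"wx":0,"wy":0,"wz":0},{"dx":0,"dy":0,"dz":-1,"wx":0,"wy":0,"wz":0},{"dx":0,"dy":0,"dz":-3,"wx":0,"wy":0,"wz":0},{"dx":0,"dy":0,"dz":-4,"wx":0,"wy":0,"wz":0},{"dx":0,"dy":0,"dz":-3,"wx":0,"wy":0,"wz":0},{"dx":-4,"dy":0,"dz":0,"wx":0,"wy":0,"wz":0},{"dx":-4,"dy":0,"dz":0,"wx":0,"wy":0,"wz":0}]' 0.8
python3 -m inch '[{"dx":0,"dy":0,"dz":0,"wx":0,"wy":0,"wz":0},{"dx":0,"dy":0,"dz":0,"wx":0,"wy":0,"wz":0}]'
python3 - <<'E'
from mm import *
im,p=snap('wrist','wrist7'); cv2.imwrite('pics/c7.png',cv2.resize(im,(800,600))[:,:,::-1])
im,p=snap('side','side7');H=cv2.cvtColor(im,cv2.COLOR_RGB2HSV).astype(int); h,s,v=H[...,0],H[...,1],H[...,2]
m,c,a=comp((h>45)&(h<90)&(s>60)&(v>20),(344,286),60);print(c,a,rect(p,m,.099))
E
```

```text
t: 21.65
tcp_pos: [0.5687, 0.3291, 0.2915]
tool_rot: [-0.213, 0.977, 0.0, 0.001]
force: [0.1, 0.1, 0.6]
finger_gap: 0.802
gripper_force: 0.0
t: 21.9
tcp_pos: [0.5671, 0.3284, 0.2893]
tool_rot: [-0.213, 0.977, -0.0, -0.001]
force: [0.1, 0.3, -0.1]
finger_gap: 0.803
gripper_force: 0.0
[343.75395034 287.56659142] 443 (array([ 517.8, -334.4,  140.1,   57.4]), 'long axis deg 3.6')
```

View pics/c7.png

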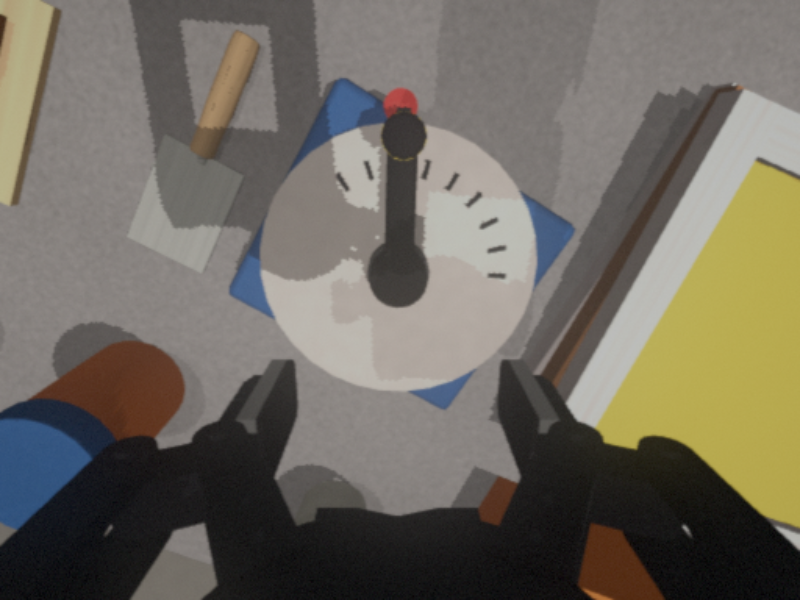

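In the picture the lever covers the red pointer: hub (398,275), post (404,136), red disc (401,103). That is about 1–2° apart, well inside 0.10 rad. The wedge is unmoved and the arm is clear, so I'm handing in.

```bash
python3 -c "
from station import workorder; print(workorder.sign_off())"
```

```text
the job is handed in; nothing more can be done
None
```

The job is handed in, with no verdict returned yet: the wedge lies face up and centred on the lit window to within about 2 mm, and the lever points at the red set-pointer to within about 2°.

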